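# Find the clock's release notch and press its catch

## Task

The round clock lying face up on the bench has a small release catch hidden in a notch somewhere along its raised brass rim. Touch the rim with a fingertip and feel along it to find the notch, then press the catch inside it fully home, so that the dial pops up and stays up. Leave the clock lying where it is, do not touch the dial, lift nothing, and leave the other things on the bench alone.

Things in the scene. Friction and masses are not known exactly. Their poses are not given: they have to be found in the camera images.
- clock: Round wooden clock case, loose, about 2.6 kg in all, lying on its back, dial up. Origin: centre of its underside, on the bench; z up; +x towards 12 o'clock (small brass hanging loop), -x towards 6 o'clock. Wooden drum of 236 mm diameter, 34 mm high; on it stands a brass rim ring of 95 mm inner and 115 mm outer radius, its flat top 50 mm above the bench. The rim does not turn.
- six (a point): Point on the rim's top at 6 o'clock, in the middle of the rim's 20 mm width (105 mm from the clock's axis, 50 mm above the bench). The rim has just one notch. Its middle lies at an unknown place on the rim, different each time, within 75 degrees either side of this point; it may be right here.
- rim_centre (a point): Point on the clock's axis level with the rim's top. The notch is a gap in the rim, 51 mm long along it, open to the inside and the outside, with upright end walls. The brass catch, the same colour as the rim, fills the gap's floor from end to end, 17 mm wide: its top lies 8 mm below the rim's top, 14 mm when pressed home.
- catch (a joint): How far the release catch in the notch is pressed straight down: 0 as found, 0.006 m fully home against a hard stop. It resists with about 5 N all the way and stays where it is left (no return spring).
- dial: White round dial, 176 mm diameter, inside the rim. Origin: centre of its underside, 18 mm above the clock's origin at first; its face is 4 mm above that, 28 mm below the rim's top. Geared to the catch, it rises by 8 mm as the catch goes home, and then lies 20 mm below the rim's top.
- loupe: black eyeglass loupe, a cone 38 mm wide and 30 mm high, standing near the clock; a bystander. Origin: centre of its underside
- screwdriver: small brass-handled screwdriver, 110 mm long, lying near the clock; a bystander. Origin: at its middle on the bench
- jar: small glass jar with a steel lid, 44 mm wide, 50 mm high, standing near the clock; a bystander. Origin: centre of its underside
- weight: brass cylinder, 32 mm wide, 45 mm high, standing near the clock; a bystander. Origin: centre of its underside
- watch: steel pocket watch, 48 mm wide, 10 mm thick, lying on the bench; a bystander. Origin: centre of its underside
- blower: rubber dust blower bulb with a nozzle, 62 mm wide, 95 mm high; a bystander. Origin: centre of its underside
- tray: black divided parts tray, 140 x 100 x 25 mm; a bystander. Origin: centre of its underside

How it is judged:
By the outcome, as a careful person would: the job done as asked, in the order asked, and still so for the second after the job is handed in, with the robot touching nothing.
It also fails if it takes over 72 s, if anything falls off the work surface, if the arm or the gripper's body presses on something with over 40 N, if the wrist force passes 120 N, or if a joint passes its speed limit or range.

## Robot

A 6-joint arm with a two-finger parallel gripper is mounted at the origin on the work surface. World frame = base frame: x ahead of the robot, y to its left, z up, the work surface at z = 0. Lengths are in m, angles in rad, forces in N, time in s.
With the tool pointing down it reaches from about 0.35 to 0.925 m from the base axis. Payload 6.4 kg.
Tool frame: the origin (TCP) lies on the centre line of the jaws, within the pads' length; the fingertips stand 8 mm ahead of it and the grasp point (between the pads) lies 11 mm behind it; z points along the fingers, y is the direction in which the jaws open and shut (so a half turn about z gives the same grasp; the last joint's range is limited). The gripper opens to 85 mm and grips with 20 to 120 N. Pads are 22 mm wide; open, the fingers measure 114 mm over their backs; the gripper's body (76 mm by 85 mm) begins 54 mm behind the grasp point. The pads swing forward as they close: fully open they stand 13 mm farther back than shut.
Start: joints at [1.138, 0.245, 1.558, -0, 1.339, -0.174], TCP at [0.166, 0.628, 0.239] pointing down, gripper open.
Joint ranges: [-3.13, 3.13], [-1.02, 2.26], [0.13, 2.54], [-0.95, 4.09], [0.21, 2.88], [-2.74, 2.74]. Speed limits (rad/s): [2.57, 2.57, 3.14, 3.14, 3.14, 3.14].

## Interface

Orientations are given as a 3x3 rotation matrix whose columns are the frame's x, y, z axes.
In Python, from cell import readout, snapshot, calibration, workorder, spotter gives the robot as it stands.
- The arm moves only by the tool jog_arm, never from a script. Its arguments are lists of equal length, an entry for each row: "linear": the shift along the world's x, y, z in units of 0.2 m (1.0 is 0.2 m), a list of three; "angular": the turn, a rotation vector about the world's x, y, z in units of 45 degrees (1.0 is 45 degrees), a list of three; "grip": the opening, from -1 (shut) to 1 (fully open), so that 0 is half open. A call has exactly 5 rows; each row is the pose to reach, as a shift and turn from the pose commanded when the call began; what a row does not reach only later rows make up. A row lasts 1/8 s, in which the tool goes at most 62.5 mm and 10.7 degrees, less where a joint would pass 70% of its speed; a pose out of reach is approached as far as the arm can. A call with a number of a shift or a turn outside -1 to 1 is refused whole. A call with a gripper value outside its range is refused whole. The fingers move at their own pace and stop on an object; "grip_force" is the grip in N (left out, the last holds). Time passes only in rows, so rows that repeat a pose let the fingers close, or fill a call up. It gives the time, the measured TCP pose, the force and the opening at its end, in the units of the state.
- readout.get_obs(): the state, without advancing time (a new reading comes with each control period).
- snapshot(name): name is "side" or "top"; returns the picture (384x512x3 uint8, blue, green, red); there is no depth.
- calibration(name): a dict with "fx", "fy", "cx", "cy" (pixels), "k1" (the pictures are not rectified: a ray, as slopes to the right and down, at radius r is drawn at 1 + k1 r^2 times it, then the intrinsics apply), "world_from_camera" (4x4, takes a point from camera to world coordinates). Camera axes: x right, y up, looking along -z (the intrinsics and any distortion apply to the point x, -y, -z); pixel columns grow to the right and rows downward; lengths in m; the calibration is good to about 2 mm. A picture is of the moment at which its call begins. calibration takes no time and is no camera call.
- workorder.job_done(): hands the job in, once; it reports no verdict.
Trained networks look in the newest picture that a camera, given by its name, has taken for a name from the list of things; names that differ only in an ending like _2 or _b are one class to them, and where a whole thing is asked for, a point or a joint stands for the part that bears it (a point fixed in the world has none). Each returns a list of dicts, best first, with "confidence" (0 to 1); they miss things now and then, are a little off and sometimes report something else, mostly with a low value. They report only what shows in the picture. A call takes as long as a camera call.
- spotter.find_in(camera, query): "extent" ([left, top, width, height] as shares, 0 to 1, of the picture: columns of its width, rows of its height, round what is visible of it).
- spotter.tip_of(camera, query): "at" ([column, row] as shares, 0 to 1, of the picture: columns of its width, rows of its height: a listed point, or the origin of a listed thing).
The state is a dict: "t": time; "joint_pos": joint angles; "qd": joint speeds; "effort": joint torques, N m; "tcp_pos": TCP position; "eef_rot": TCP orientation; "wrist_force": force on the tool from outside, world axes, zero at the start; "torque": the same for the moment, N m; "finger_gap": opening from 0.0 (shut) to 1.0 (fully open).
Only numpy, scipy, OpenCV 4.12 (cv2) and the standard library are available. Lean on these libraries where they do the work, as an engineer would, in place of code of your own. Each camera call takes 0.05 s, during which the arm holds its last target.

## Working session

There is one attempt and no reset: what is moved stays moved. The work goes in short steps, Python scripts to look and compute and a tool call to move; the robot and the scene stay as the last step left them, time stands still between calls to the robot, and variables do not carry over. Pictures are saved under pics/ and viewed, and the job is handed in when it is done.

Besides the shell and the picture viewer there is one more tool, called in YAML: its name, and indented under it one key for each argument. jog_arm: Moves the arm, as the interface text tells. Shifts and turns lie within -1 to 1; 1 stands for 0.2 m of shift or 45 degrees of turn. Its arguments: {"type":"object","properties":{"linear":{"type":"array"},"angular":{"type":"array"},"grip":{"type":"array"},"grip_force":{"type":"number"}},"required":["linear","angular","grip"]}

```bash
mkdir -p pics; ls; cat > h.py <<'E'
import numpy as np, cv2
from cell import readout, snapshot, calibration, workorder, spotter
def ray(cam,u,v):
    c=calibration(cam);K=np.array([[c['fx'],0,c['cx']],[0,c['fy'],c['cy']],[0,0,1]])
    p=cv2.undistortPoints(np.array([[[u,v]]],float),K,np.array([c['k1'],0,0,0.]))[0,0]
    T=np.array(c['world_from_camera']);d=T[:3,:3]@np.array([p[0],-p[1],-1]);return T[:3,3],d
def at_z(cam,u,v,z):
    o,d=ray(cam,u,v);return o+d*(z-o[2])/d[2]
def proj(cam,P):
    c=calibration(cam);T=np.linalg.inv(np.array(c['world_from_camera']));q=T[:3,:3]@np.array(P)+T[:3,3]
    x,y=q[0]/-q[2],-q[1]/-q[2];r=x*x+y*y;f=1+c['k1']*r
    return c['cx']+c['fx']*x*f,c['cy']+c['fy']*y*f
E
python3 - <<'E'
from h import *
for n in ('top','side'):
    im=snapshot(n);cv2.imwrite(f'pics/{n}0.png',im)
    cv2.imwrite(f'pics/{n}0x.png',cv2.resize(im,(800,600),interpolation=cv2.INTER_CUBIC))
    for q in ('clock','six','rim_centre','dial','catch'):
        r=spotter.tip_of(n,q)
        for a in r[:2]:
            u,v=a['at'][0]*512,a['at'][1]*384
            z={'six':.05,'rim_centre':.05,'dial':.018}.get(q,0)
            print(n,q,round(a['confidence'],2),round(u,1),round(v,1),at_z(n,u,v,z).round(4))
    c=calibration(n);print(np.array(c['world_from_camera']).round(3),c['fx'],c['k1'])
o=readout.get_obs();print(o)
E
```

```text
pics
top clock 0.94 244.8 190.1 [0.5667 0.0759 0.    ]
top clock 0.4 202.4 227.8 [0.4406 0.225  0.    ]
top rim_centre 0.69 244.9 191.4 [0.5595 0.0723 0.05  ]
top dial 0.86 248.6 193.3 [0.5544 0.062  0.018 ]
top dial 0.67 302.6 167.8 [ 0.6365 -0.124   0.018 ]Traceback (most recent call last):
  File "<stdin>", line 6, in <module>
ValueError: it knows: blower, clock, dial, jar, loupe, rim_centre, screwdriver, six, tray, watch, weight
```

```bash

python3 - <<'E'
from h import *
for n in ('side','top'):
    im=snapshot(n);cv2.imwrite(f'pics/{n}0.png',im)
    cv2.imwrite(f'pics/{n}0x.png',cv2.resize(im,(800,600),interpolation=cv2.INTER_CUBIC))
    for q in ('clock','six','rim_centre'):
        r=spotter.tip_of(n,q)
        for a in r[:2]:
            u,v=a['at'][0]*512,a['at'][1]*384
            z={'six':.05,'rim_centre':.05,'dial':.018}.get(q,0)
            print(n,q,round(a['confidence'],2),round(u,1),round(v,1),at_z(n,u,v,z).round(4))
    c=calibration(n);print(np.array(c['world_from_camera']).round(3),c['fx'],c['k1'])
o=readout.get_obs();print(o)
E
```

```text
side clock 0.56 250.7 230.1 [0.5546 0.0635 0.    ]
side clock 0.33 323.7 142.4 [ 0.3766 -0.5337  0.    ]
side six 0.46 205.2 347.8 [0.5519 0.4849 0.05  ]
side rim_centre 0.55 249.1 217.0 [0.56   0.0602 0.05  ]
[[-0.975  0.14  -0.173  0.362]
 [-0.222 -0.602  0.767  0.85 ]
 [ 0.003  0.786  0.618  0.77 ]
 [ 0.     0.     0.     1.   ]] 360.04307573432055 -0.010710074330667273
top six 0.98 250.1 222.3 [0.4568 0.0573 0.05  ]
top six 0.59 245.0 192.2 [0.5568 0.072  0.05  ]
top rim_centre 0.97 245.6 192.6 [0.5554 0.07   0.05  ]
[[-0.025  0.997 -0.073  0.486]
 [-0.999 -0.027 -0.023 -0.016]
 [-0.025  0.072  0.997  1.395]
 [ 0.     0.     0.     1.   ]] 406.2720155103617 -0.11025291210350584
{'t': 0.65, 'joint_pos': array([ 1.13792268e+00,  2.45064699e-01,  1.55778703e+00, -6.41474519e-06,
        1.33870641e+00, -1.74123720e-01]), 'qd': array([-0.0006956 , -0.00076182, -0.00097796, -0.00143878,  0.00251831,
       -0.00094323]), 'effort': array([-3.32595364e-04, -4.29342914e+01, -3.26316905e+01, -1.83442207e-04,
        4.39894529e-04,  1.86328930e-05]), 'tcp_pos': array([0.16633444, 0.62837365, 0.23931984]), 'eef_rot': array([[-9.66710969e-01,  2.55870868e-01,  2.01442537e-05],
       [ 2.55870869e-01,  9.66710969e-01,  2.87104161e-05],
       [-1.21275120e-05,  3.29090019e-05, -9.99999999e-01]]), 'wrist_force': array([-0.38530815,  0.61507624, -0.04280687]), 'torque': array([-0.00336837,  0.03173844, -0.02931664]), 'finger_gap': 1.0014723319688308}
```

View pics/top0x.png

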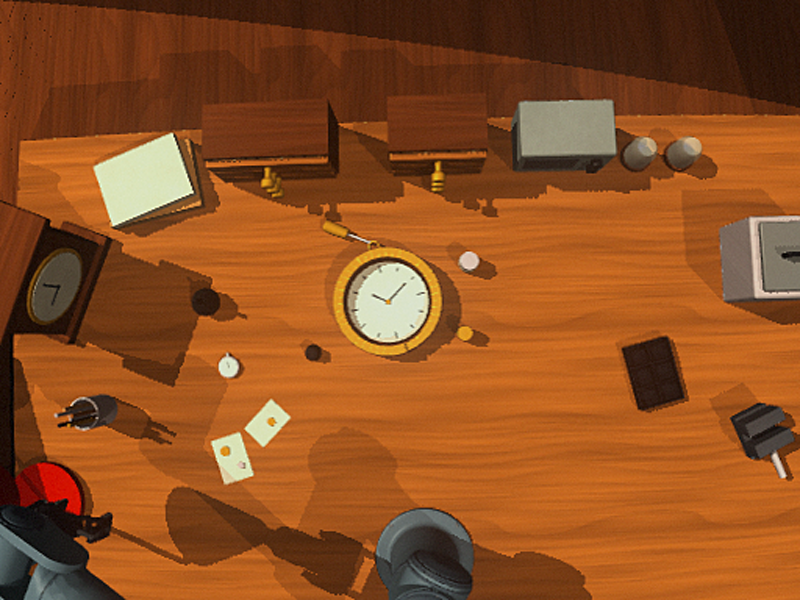

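View pics/side0x.png

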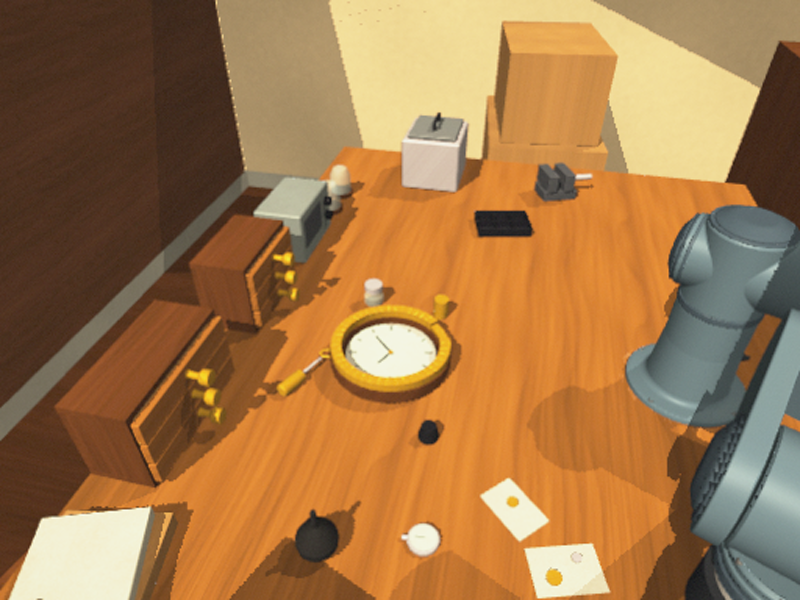

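The top view shows the clock at about (388,302) of 800x600. Its loop is at the upper left (373,245), and there is a faint mark on the rim near (406,347). I'll zoom in on it.

```bash

python3 - <<'E'
from h import *
a=cv2.imread('pics/top0.png')[150:236,200:300]
b=cv2.imread('pics/side0.png')[185:260,200:300]
cv2.imwrite('pics/z1.png',cv2.resize(a,None,fx=6.9,fy=6.9,interpolation=cv2.INTER_CUBIC))
cv2.imwrite('pics/z2.png',cv2.resize(b,None,fx=7.5,fy=7.5,interpolation=cv2.INTER_CUBIC))
# centre fit: rim colour in top
im=cv2.imread('pics/top0.png');hsv=cv2.cvtColor(im,cv2.COLOR_BGR2HSV)
print(hsv[192,218],hsv[192,216],hsv[170,300], hsv[222,250])
m=(hsv[...,1]>150)&(hsv[...,2]>130)&(hsv[...,0]>17)&(hsv[...,0]<28)
m[:150]=0;m[236:]=0;m[:,:205]=0;m[:,290:]=0
ys,xs=np.nonzero(m)
P=np.array([at_z('top',x,y,.05) for x,y in zip(xs,ys)])
c=np.array([.558,.071])
for _ in range(20):
    r=np.hypot(*(P[:,:2]-c).T);k=(r>.085)&(r<.125)
    th=np.arctan2(P[k,1]-c[1],P[k,0]-c[0])
    A=np.c_[np.ones(k.sum()),np.cos(th),np.sin(th)];s=np.linalg.lstsq(A,r[k],rcond=None)[0];c=c+s[1:]
print(c,s,k.sum())
# polar unwrapped
for name in('top','side'):
    im=cv2.imread(f'pics/{name}0.png');W=720;H=60
    mx=np.zeros((H,W),np.float32);my=mx.copy()
    for i in range(H):
        for j in range(W):
            t=np.radians(j/2);R=.085+i*.04/H
            mx[i,j],my[i,j]=proj(name,[c[0]+R*np.cos(t),c[1]+R*np.sin(t),.05])
    o=cv2.remap(im,mx,my,cv2.INTER_CUBIC);cv2.imwrite(f'pics/pol_{name}.png',cv2.resize(o,(720,180)))
E
python3 -c "
import cv2,numpy as np
cv2.imwrite('pics/pol.png',np.vstack([cv2.imread('pics/pol_top.png'),cv2.imread('pics/pol_side.png')]))"
```

```text
[ 18 212 219] [ 18 213 222] [ 11  49 223] [ 19 206 234]
[0.55639825 0.06395819] [ 1.05545888e-01  4.50701838e-18 -7.84193851e-19] 1095Traceback (most recent call last):
  File "<stdin>", line 26, in <module>
  File "h.py", line 10, in proj
    c=calibration(cam);T=np.linalg.inv(np.array(c['world_from_camera']));q=T[:3,:3]@np.array(P)+T[:3,3]
ValueError: time passes only in moves, steps and waits
[ WARN:0@0.023] global loadsave.cpp:275 findDecoder imread_('pics/pol_top.png'): can't open/read file: check file path/integrity
[ WARN:0@0.023] global loadsave.cpp:275 findDecoder imread_('pics/pol_side.png'): can't open/read file: check file path/integrity
Traceback (most recent call last):
cv2.error: OpenCV(4.12.0) :-1: error: (-5:Bad argument) in function 'imwrite'
> Overload resolution failed:
>  - img data type = object is not supported
>  - Expected Ptr<cv::UMat> for argument 'img'
```

View pics/z1.png

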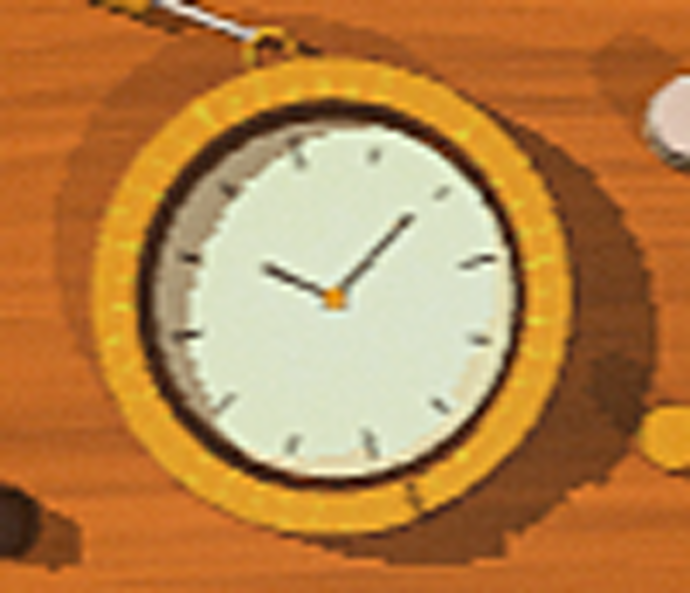

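View pics/z2.png

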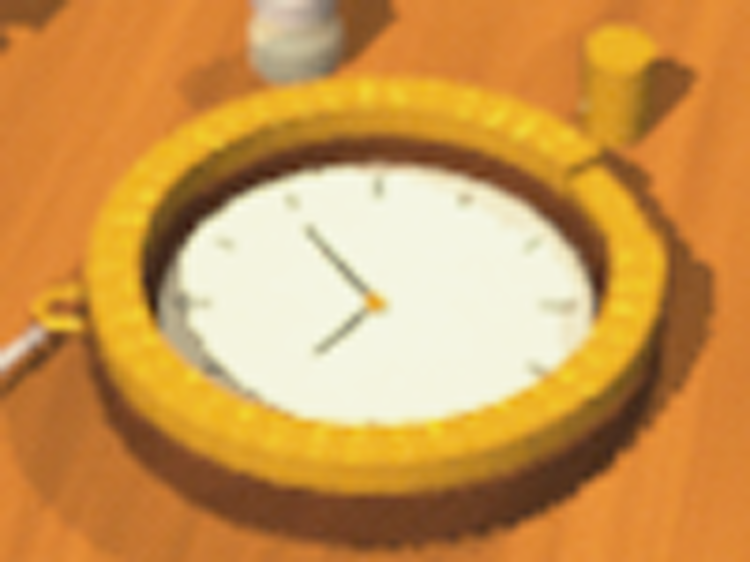

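```bash
sed -i 's/^from cell.*/&\nimport functools\ncalibration=functools.cache(calibration)/' h.py
python3 - <<'E'
from h import *
c=[.5564,.064]
out=[]
for name in('top','side'):
  for z in(.05,.042):
    im=cv2.imread(f'pics/{name}0.png');W=720;H=40
    mx=np.zeros((H,W),np.float32);my=mx.copy()
    for i in range(H):
        for j in range(W):
            t=np.radians(j/2);R=.085+i*.04/H
            mx[i,j],my[i,j]=proj(name,[c[0]+R*np.cos(t),c[1]+R*np.sin(t),z])
    o=cv2.resize(cv2.remap(im,mx,my,cv2.INTER_CUBIC),(720,130))
    for d in range(0,360,30): cv2.putText(o,str(d),(d*2,10),0,.35,(0,255,0))
    out.append(o)
cv2.imwrite('pics/pol.png',np.vstack(out))
for p in((412,487),(418,508)): 
    P=at_z('top',200+p[0]/6.9,150+p[1]/6.9,.05)[:2]-c;print(P,np.hypot(*P),np.degrees(np.arctan2(P[1],P[0])))
for p in((568,172),(605,155)): 
    P=at_z('side',200+p[0]/7.5,185+p[1]/7.5,.05)[:2]-c;print(P,np.hypot(*P),np.degrees(np.arctan2(P[1],P[0])))
for n,q in (('loop',(270,45)),('hub',(335,297))):
    P=at_z('top',200+q[0]/6.9,150+q[1]/6.9,.022 )[:2];print(n,P,P-c,np.degrees(np.arctan2(P[1]-c[1],P[0]-c[0])))
P=at_z('side',200+376/7.5,185+302/7.5,.022);print(P)
print(readout.get_obs()['t'])
E
```

```text
[-0.09468162 -0.03853057] 0.10222139998369416 -157.85619728001532
[-0.10477559 -0.04115595] 0.11256880544368796 -158.5550521510229
[-0.06697221 -0.06363498] 0.09238337208445224 -136.46368030290247
[-0.08004218 -0.07796926] 0.11174057334868118 -135.75160713483652
loop [0.68073965 0.09130427] [0.12433965 0.02730427] 12.38523961981275
hub [0.55512999 0.06187923] [-0.00127001 -0.00212077] -120.91512775011633
[0.55566836 0.06569874 0.022     ]
0.65
```

View pics/pol.png

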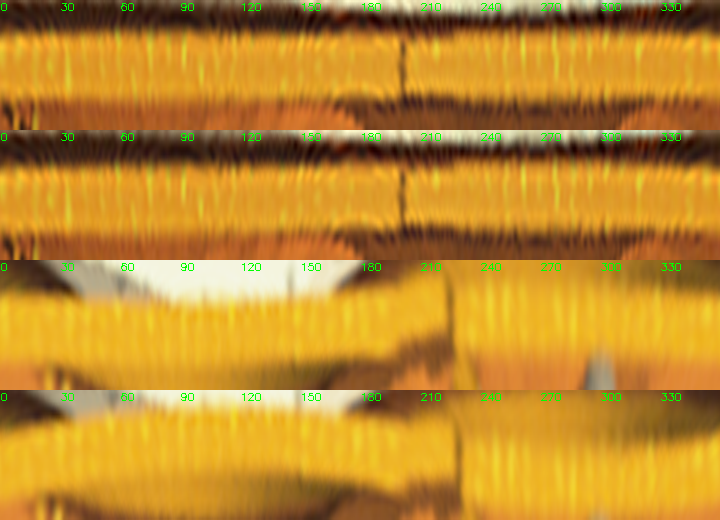

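The dark lines look like the notch's end walls: about 200° in the top view and 224° in the side view, with 6 o'clock near 192°. That puts the expected middle near 212°, which I'll confirm by touch. Moving in with the gripper shut.

jog_arm:
  linear:
    - [0.15,-0.3,0]
    - [0.3,-0.6,0]
    - [0.4,-0.8,0]
    - [0.5,-1,0]
    - [0.5,-1,0]
  angular:
    - [0,0,-0.22]
    - [0,0,-0.44]
    - [0,0,-0.66]
    - [0,0,-0.88]
    - [0,0,-0.956]
  grip: [-1,-1,-1,-1,-1]
  grip_force: 60

```text
t: 1.27
tcp_pos: [0.2675, 0.4264, 0.2395]
eef_rot: [[-0.527, 0.85, 0.001], [0.85, 0.527, 0.0], [-0.0, 0.001, -1.0]]
wrist_force: [-0.9, 1.0, 0.6]
finger_gap: 0.003
```

jog_arm:
  linear:
    - [0.15,-0.3,0]
    - [0.3,-0.6,0]
    - [0.4,-0.8,0]
    - [0.5,-1,0]
    - [0.5,-1,0]
  angular:
    - [0,0,0]
    - [0,0,0]
    - [0,0,0]
    - [0,0,0]
    - [0,0,0]
  grip: [-1,-1,-1,-1,-1]

```text
t: 1.9
tcp_pos: [0.3675, 0.2264, 0.2397]
eef_rot: [[-0.528, 0.849, 0.001], [0.849, 0.528, 0.0], [-0.0, 0.001, -1.0]]
wrist_force: [-0.8, 1.3, -0.6]
finger_gap: 0.0
```

jog_arm:
  linear:
    - [0.15,-0.27,0]
    - [0.3,-0.54,0]
    - [0.417,-0.81,-0.2]
    - [0.417,-0.81,-0.5]
    - [0.417,-0.81,-0.77]
  angular:
    - [0,0,0]
    - [0,0,0]
    - [0,0,0]
    - [0,0,0]
    - [0,0,0]
  grip: [-1,-1,-1,-1,-1]

```text
t: 2.52
tcp_pos: [0.4502, 0.0664, 0.084]
eef_rot: [[-0.531, 0.847, 0.001], [0.847, 0.531, 0.0], [-0.001, 0.001, -1.0]]
wrist_force: [0.9, -0.5, -0.7]
finger_gap: 0.003
```

jog_arm:
  linear:
    - [0,0,-0.02]
    - [0,0,-0.04]
    - [0,0,-0.05]
    - [0,0,-0.05]
    - [0,0,-0.05]
  angular:
    - [0,0,0]
    - [0,0,0]
    - [0,0,0]
    - [0,0,0]
    - [0,0,0]
  grip: [-1,-1,-1,-1,-1]

```text
t: 3.15
tcp_pos: [0.4505, 0.0664, 0.0764]
eef_rot: [[-0.532, 0.847, 0.002], [0.847, 0.532, -0.0], [-0.001, 0.002, -1.0]]
wrist_force: [0.4, 0.2, -0.1]
finger_gap: 0.001
```

```bash

python3 - <<'E'
from h import *
for n,(r0,r1,c0,c1) in {'top':(140,250,190,320),'side':(150,280,180,320)}.items():
    im=snapshot(n)[r0:r1,c0:c1];cv2.imwrite(f'pics/{n}1.png',cv2.resize(im,None,fx=5,fy=4.6,interpolation=cv2.INTER_CUBIC))
print(readout.get_obs()['wrist_force'])
E
```

```text
[-0.10511318 -0.88151617 -0.08358785]
```

View pics/side1.png

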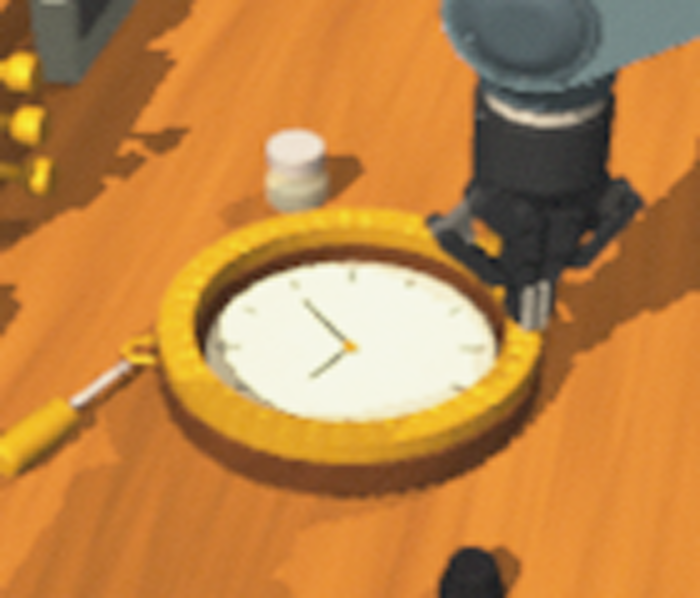

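View pics/top1.png

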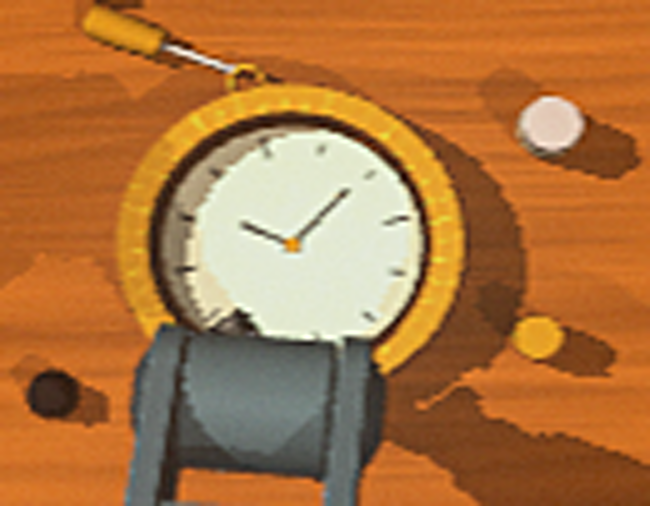

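The finger (side picture ~(535,310)) stands over the rim near 180°. Lowering gently to touch.

jog_arm:
  linear:
    - [0,0,-0.02]
    - [0,0,-0.04]
    - [0,0,-0.06]
    - [0,0,-0.07]
    - [0,0,-0.075]
  angular:
    - [0,0,0]
    - [0,0,0]
    - [0,0,0]
    - [0,0,0]
    - [0,0,0]
  grip: [-1,-1,-1,-1,-1]

```text
t: 3.88
tcp_pos: [0.4497, 0.0664, 0.06]
eef_rot: [[-0.532, 0.847, -0.0], [0.847, 0.532, 0.0], [0.0, -0.0, -1.0]]
wrist_force: [0.9, -0.2, -0.2]
finger_gap: 0.002
```

jog_arm:
  linear:
    - [0,0,-0.003]
    - [0,0,-0.006]
    - [0,0,-0.009]
    - [0,0,-0.012]
    - [0,0,-0.015]
  angular:
    - [0,0,0]
    - [0,0,0]
    - [0,0,0]
    - [0,0,0]
    - [0,0,0]
  grip: [-1,-1,-1,-1,-1]

```text
t: 4.5
tcp_pos: [0.4498, 0.0664, 0.0579]
eef_rot: [[-0.532, 0.847, -0.001], [0.847, 0.532, 0.0], [0.0, -0.001, -1.0]]
wrist_force: [-5.2, -0.1, 10.5]
finger_gap: 0.0
```

Rim top felt at TCP z 0.058 (fingertip 0.050). I'll ease off slightly and slide along the rim.

jog_arm:
  linear:
    - [0.0,-0.008,0.002]
    - [0.002,-0.02,0.002]
    - [0.004,-0.032,0.002]
    - [0.006,-0.046,0.002]
    - [0.008,-0.058,0.002]
  angular:
    - [0,0,0]
    - [0,0,0]
    - [0,0,0]
    - [0,0,0]
    - [0,0,0]
  grip: [-1,-1,-1,-1,-1]

```text
t: 5.12
tcp_pos: [0.4517, 0.0547, 0.058]
eef_rot: [[-0.532, 0.847, 0.001], [0.847, 0.532, 0.0], [0.0, 0.001, -1.0]]
wrist_force: [-1.3, 4.1, 5.7]
finger_gap: 0.001
```

jog_arm:
  linear:
    - [0.0015,-0.011,0]
    - [0.003,-0.022,0]
    - [0.0045,-0.032,0]
    - [0.006,-0.043,0]
    - [0.0075,-0.054,0]
  angular:
    - [0,0,0]
    - [0,0,0]
    - [0,0,0]
    - [0,0,0]
    - [0,0,0]
  grip: [-1,-1,-1,-1,-1]

```text
t: 5.75
tcp_pos: [0.4532, 0.044, 0.058]
eef_rot: [[-0.532, 0.847, 0.001], [0.847, 0.532, 0.0], [0.0, 0.001, -1.0]]
wrist_force: [0.1, 4.5, 5.4]
finger_gap: -0.001
```

jog_arm:
  linear:
    - [0.0025,-0.011,0]
    - [0.005,-0.022,0]
    - [0.008,-0.032,0]
    - [0.011,-0.043,0]
    - [0.0135,-0.053,0]
  angular:
    - [0,0,0]
    - [0,0,0]
    - [0,0,0]
    - [0,0,0]
    - [0,0,0]
  grip: [-1,-1,-1,-1,-1]

```text
t: 6.38
tcp_pos: [0.4558, 0.0335, 0.058]
eef_rot: [[-0.532, 0.847, 0.0], [0.847, 0.532, 0.001], [0.001, 0.001, -1.0]]
wrist_force: [-0.4, 3.7, 6.7]
finger_gap: -0.003
```

jog_arm:
  linear:
    - [0.0035,-0.01,0]
    - [0.007,-0.02,0]
    - [0.011,-0.031,0]
    - [0.015,-0.041,0]
    - [0.0185,-0.0515,0]
  angular:
    - [0,0,0]
    - [0,0,0]
    - [0,0,0]
    - [0,0,0]
    - [0,0,0]
  grip: [-1,-1,-1,-1,-1]

```text
t: 7.0
tcp_pos: [0.4592, 0.0231, 0.0579]
eef_rot: [[-0.532, 0.847, -0.0], [0.847, 0.532, 0.001], [0.001, 0.0, -1.0]]
wrist_force: [-1.5, 3.0, 4.6]
finger_gap: -0.0
```

jog_arm:
  linear:
    - [0.005,-0.01,0]
    - [0.01,-0.02,0]
    - [0.0145,-0.03,0]
    - [0.0195,-0.04,0]
    - [0.0245,-0.0495,0]
  angular:
    - [0,0,0]
    - [0,0,0]
    - [0,0,0]
    - [0,0,0]
    - [0,0,0]
  grip: [-1,-1,-1,-1,-1]

```text
t: 7.62
tcp_pos: [0.4641, 0.0129, 0.0576]
eef_rot: [[-0.532, 0.847, -0.0], [0.847, 0.532, -0.0], [0.0, -0.0, -1.0]]
wrist_force: [-0.5, 0.7, -0.7]
finger_gap: -0.003
```

Contact vanished between 203° and 209°: that is the notch. Moving to its expected middle (212.5°) and lowering in.

jog_arm:
  linear:
    - [0.008,-0.013,0]
    - [0.0165,-0.0265,0]
    - [0.0165,-0.0265,-0.008]
    - [0.0165,-0.0265,-0.016]
    - [0.0165,-0.0265,-0.024]
  angular:
    - [0,0,0]
    - [0,0,0]
    - [0,0,0]
    - [0,0,0]
    - [0,0,0]
  grip: [-1,-1,-1,-1,-1]

```text
t: 8.25
tcp_pos: [0.4673, 0.0079, 0.0527]
eef_rot: [[-0.532, 0.847, -0.0], [0.847, 0.532, 0.0], [0.0, -0.0, -1.0]]
wrist_force: [0.8, -0.1, -0.4]
finger_gap: -0.001
```

jog_arm:
  linear:
    - [0,0,-0.004]
    - [0,0,-0.008]
    - [0,0,-0.012]
    - [0,0,-0.016]
    - [0,0,-0.02]
  angular:
    - [0,0,0]
    - [0,0,0]
    - [0,0,0]
    - [0,0,0]
    - [0,0,0]
  grip: [-1,-1,-1,-1,-1]

```text
t: 8.88
tcp_pos: [0.4675, 0.0079, 0.0492]
eef_rot: [[-0.532, 0.847, -0.0], [0.847, 0.532, -0.0], [0.0, -0.0, -1.0]]
wrist_force: [-1.5, 0.7, 4.6]
finger_gap: -0.001
```

The catch is felt at about 5 N. Pressing it home.

jog_arm:
  linear:
    - [0,0,-0.006]
    - [0,0,-0.012]
    - [0,0,-0.018]
    - [0,0,-0.023]
    - [0,0,-0.027]
  angular:
    - [0,0,0]
    - [0,0,0]
    - [0,0,0]
    - [0,0,0]
    - [0,0,0]
  grip: [-1,-1,-1,-1,-1]

```text
t: 9.5
tcp_pos: [0.4676, 0.0078, 0.0439]
eef_rot: [[-0.532, 0.847, -0.0], [0.847, 0.532, 0.0], [0.0, -0.0, -1.0]]
wrist_force: [-5.6, 1.6, 13.4]
finger_gap: -0.0
```

jog_arm:
  linear:
    - [0,0,-0.002]
    - [0,0,-0.004]
    - [0,0,-0.005]
    - [0,0,-0.005]
    - [0,0,-0.005]
  angular:
    - [0,0,0]
    - [0,0,0]
    - [0,0,0]
    - [0,0,0]
    - [0,0,0]
  grip: [-1,-1,-1,-1,-1]

```text
t: 10.12
tcp_pos: [0.4676, 0.0078, 0.0438]
eef_rot: [[-0.532, 0.846, -0.001], [0.846, 0.532, -0.0], [0.001, -0.001, -1.0]]
wrist_force: [-7.9, 1.2, 17.1]
finger_gap: 0.004
```

Hard stop reached: 17 N, 14 mm below the rim. Lifting straight off and backing away.

jog_arm:
  linear:
    - [0,0,0.01]
    - [0,0,0.05]
    - [0,0,0.15]
    - [0,0,0.4]
    - [0,0,0.65]
  angular:
    - [0,0,0]
    - [0,0,0]
    - [0,0,0]
    - [0,0,0]
    - [0,0,0]
  grip: [-1,-1,-1,-1,-1]

```text
t: 10.75
tcp_pos: [0.467, 0.0079, 0.1736]
eef_rot: [[-0.532, 0.847, -0.001], [0.847, 0.532, 0.0], [0.001, -0.001, -1.0]]
wrist_force: [1.1, -0.6, -0.1]
finger_gap: 0.001
```

jog_arm:
  linear:
    - [-0.05,0.2,0.2]
    - [-0.15,0.45,0.2]
    - [-0.25,0.7,0.2]
    - [-0.4,0.95,0.2]
    - [-0.4,1,0.2]
  angular:
    - [0,0,0]
    - [0,0,0]
    - [0,0,0]
    - [0,0,0]
    - [0,0,0]
  grip: [-1,-1,-1,-1,-1]

```text
t: 11.38
tcp_pos: [0.3856, 0.21, 0.2123]
eef_rot: [[-0.536, 0.844, 0.0], [0.844, 0.536, 0.0], [0.0, 0.0, -1.0]]
wrist_force: [0.4, 0.3, 0.2]
finger_gap: 0.002
```

```bash

python3 - <<'E'
from h import *
for n,(r0,r1,c0,c1) in {'top':(140,250,190,320),'side':(150,280,180,320)}.items():
    f=snapshot(n);cv2.imwrite(f'pics/{n}2f.png',f)
    im=np.vstack([cv2.imread(f'pics/{n}0.png')[r0:r1,c0:c1],f[r0:r1,c0:c1]]);cv2.imwrite(f'pics/{n}2.png',cv2.resize(im,None,fx=2.3,fy=2.3,interpolation=cv2.INTER_CUBIC) if 0 else cv2.resize(np.hstack([im[:r1-r0],im[r1-r0:]]),None,fx=2.8,fy=2.8,interpolation=cv2.INTER_CUBIC))
o=readout.get_obs();print(o['wrist_force'],o['t'],o['tcp_pos'])
E
```

```text
[0.06377546 0.05599733 0.48872867] 11.475 [0.38733404 0.20855778 0.21256771]
```

View pics/side2.png

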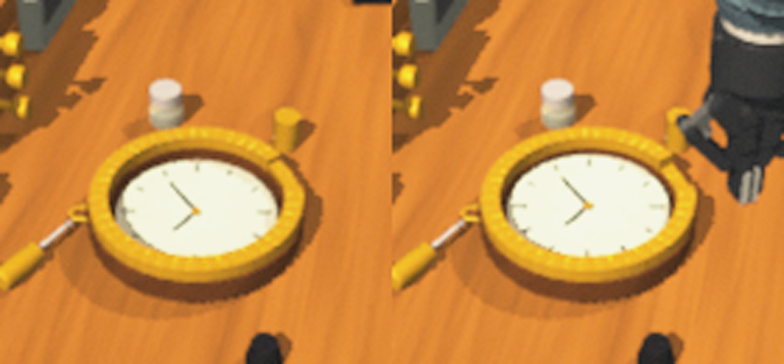

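View pics/top2.png

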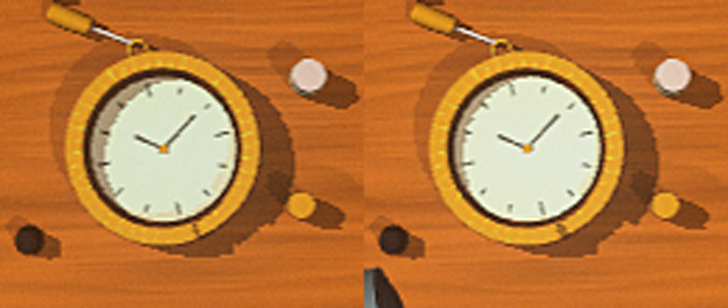

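In both before/after pairs the dial has risen: its hub moved up about 2 px in the side view and there is less shadow on it. The clock, jar, weight, loupe and screwdriver haven't moved. Handing in.

```bash
python3 -c "
from cell import workorder
print(workorder.job_done())"
```

```text
the job is handed in; nothing more can be done
None
```

The catch is pressed fully home, the dial has popped up, and the job is handed in at about 11.5 s of the 72 s allowed. The hand-in returned no verdict.

- **Finding the notch:** With the gripper shut I touched the rim near 6 o'clock, at TCP height 0.058 m, and slid along it at about 5 N. Contact vanished between 11° and 17° past 6 o'clock. I felt only that one end of the notch and took its middle, about 20° from 6 o'clock, from the two end walls visible in the pictures.
- **Pressing the catch:** It gave at about 5 N, then stopped hard at 17 N with the fingertip 14 mm below the rim top, which matches fully home.
- **Last checks:** After the arm backed off, both cameras showed the dial raised, and the clock and the items around it where they had been. I judged the rise by eye rather than measuring the full 8 mm. The tray, watch and blower were outside those close-up views, and the arm worked well away from them. Wrist force was back to about zero, and no check disagreed.

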